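# Fetch the charged pack from the revolving parts magazine and fit it to the laptop

## Task

Turn the revolving parts magazine until the pocket with the green-label battery pack lies wholly in the opening of the clear hood, then lift that pack out and lower it, still held, into the empty battery well of the upturned laptop, copper contacts to copper contacts, until it sits flat on the bottom. Then slide the orange latch fully over the end of the pack to lock it in and let go. Leave the other spares in their pockets and do not shift or knock over anything else on the bench.

Things in the scene. Friction and masses are not known exactly. Their poses are not given: they have to be found in the camera images.
- carousel: The fixed base and clear dust hood of the revolving magazine: round, 368 mm across, origin on the bench under its centre (the turning axis), z up. The hood roof is 89 to 91 mm above the bench, clear plastic with blue edges and a blue collar, and covers all but a 90 degree opening centred on this body's -x direction, which looks roughly at the robot. The front of the base in the opening is only 12 mm high.
- rotor (a joint): Angle in rad that the rotor has turned since the start (0 at the start), positive counter-clockwise seen from above, no end stops. Light friction (about 0.08 N m); stays where it is left. The rotor is a white disc of radius 172 mm with pocket floors 30 mm above the bench, a rim lip to 38 mm, six equal wedge pockets (60 degrees each) parted by 4 mm radial walls that rise to 62 mm, and a grey hub of radius 36 mm.
- handle (a point): Centre of the orange wing handle on the turning axis, 128 mm above the bench, above the hood roof. The handle is a flat-sided bar 100 mm long, 18 mm wide and 36 mm high (from 110 to 146 mm above the bench). Its x axis runs along the bar and points outward at the middle of the green pack's pocket.
- green_pocket (a point): Middle of the floor of the pocket in which the green pack starts, 107 mm from the turning axis, 30 mm above the bench; turns with the rotor, x axis pointing outward.
- green_pack_c (a point): Centre of the wanted battery pack, half-way up: black, 112 mm long (x), 44 mm wide (y), 28 mm high (z), 0.12 to 0.25 kg, green label on top and sides. The +x end face, 56 mm from the centre, carries the copper contacts; the last 14 mm of the -x end is a ledge only 12 mm high. It starts lying in its pocket with +x pointing outward.
- laptop: Fixed laptop lying closed with its underside up: 210 mm (x) by 300 mm (y), upper surface 24 mm above the bench, origin on the bench under its centre. The edge with the battery well (-x side) looks roughly at the robot.
- well_c (a point): Where the centre of the pack is when it is fully seated: 26 mm above the bench. The well is 117 mm long along this point's y, 49 mm wide along x, its floor 12 mm above the bench (12 mm deep), so the seated pack stands 16 mm proud of the laptop. Its axes are those of the laptop; the copper contacts are at the +y end of the well, the latch at the -y end.
- well_contacts (a point): Where the middle of the pack's contact end face is when seated: 56 mm along +y from well_c.
- latch (a joint): Travel in m of the orange slide latch: 0 to 0.003 (open) at the start, 0.013 fully closed; closing moves it along the laptop's +y, its 5 mm thick tongue passing over the low ledge of the seated pack. Friction 1.5 N; it stays where it is left.
- latch_button (a point): Centre of the latch's button, 33.5 mm above the bench: 26 mm (laptop x) by 28 mm (y) by 14 mm high (from 26.5 to 40.5 mm above the bench), 82 mm from well_c along -y when open. Two rails 2.5 mm high flank it; behind it (-y) lie 50 mm of flat laptop underside.
- red_pack_c (a point): Centre of the other battery pack, the same but with a red label, in a pocket of the magazine; to be left there.
- blower_c (a point): Centre of a black laptop blower 80 x 64 x 18 mm in a pocket; to be left there.
- heatsink_c (a point): Centre of an aluminium finned heat sink 70 x 50 x 28 mm in a pocket; to be left there.
- adapter_c (a point): Centre of a black power adapter 95 x 44 x 30 mm in a pocket; to be left there. The sixth pocket is empty.
- spray_can: White and orange spray can, 52 mm across, 188 mm tall, standing free on the bench left of the front of the magazine; origin at its foot.
- flux_bottle: Amber bottle 44 mm across, 100 mm tall, standing on the bench between the fronts of magazine and laptop; origin at its foot.
- solder_reel: Reel of solder 64 mm across, 54 mm tall, standing on the bench right front; origin at its foot.
- multimeter: Yellow multimeter 180 x 86 x 45 mm lying on the bench right of the laptop; origin at the centre of its underside.
- spudger: Flat blue plastic pry tool 149 x 14 x 6 mm lying on the laptop's underside on the side away from the robot; origin at its underside near its middle.
Mind the look-alikes: they are no part of the job. What is shaped like the part that bears adapter_c but blue or pink is not meant.

How it is judged:
By the outcome, as a careful person would: the job done as asked, in the order asked, and still so for the second after the job is handed in, with the robot touching nothing.
It also fails if it takes over 64 s, if anything falls off the work surface, if the arm or the gripper's body presses on something with over 40 N, if the wrist force passes 120 N, or if a joint passes its speed limit or range.

## Robot

A 7-joint arm with a two-finger parallel gripper is mounted at the origin on the work surface. World frame = base frame: x ahead of the robot, y to its left, z up, the work surface at z = 0. Lengths are in m, angles in rad, forces in N, time in s.
With the tool pointing down it reaches from about 0.425 to 0.925 m from the base axis. Payload 6.8 kg.
Tool frame: the origin (TCP) lies midway between the tips of the shut fingers; the grasp point (between the pads) lies 19 mm behind it; z points along the fingers, y is the line along which they close (so a half turn about z gives the same grasp; the last joint's range is limited). The gripper opens to 85 mm and grips with 20 to 120 N. Pads are 22 mm wide; open, the fingers measure 114 mm over their backs; the gripper's body (76 mm by 85 mm) begins 54 mm behind the grasp point. The pads swing forward as they close: fully open they stand 13 mm farther back than shut.
Start: joints at [1.146, 0.477, 0.022, 1.555, -0.011, 1.109, -0.083], TCP at [0.21, -0.641, 0.193] pointing down, gripper open.
Joint ranges: [-2.96, 2.96], [-0.34, 2.1], [-1.41, 1.46], [0.24, 2.44], [-1.37, 4.51], [0.17, 1.92], [-2.96, 2.96]. Speed limits (rad/s): [2.39, 2.39, 3.14, 3.14, 3.14, 3.14, 3.14].

## Interface

Orientations are given as a rotation vector (axis times angle).
In Python, from bench import r gives the robot as it stands.
- The arm moves only by the tool servo_tool, never from a script. Its arguments are lists of equal length, an entry for each row: "turn": the turn, a rotation vector about the world's x, y, z in units of 5 degrees (1.0 is 5 degrees), a list of three; "slide": the shift along the world's x, y, z in units of 30 mm (1.0 is 30 mm), a list of three; "hand": the opening, from 0 (shut) to 1 (fully open). In form: {"turn": [[rx, ry, rz], ...], "slide": [[dx, dy, dz], ...], "hand": [hand, ...]}. A call has 1 to 8 rows; each row is the pose to reach, as a shift and turn from the pose commanded when the call began; what a row does not reach only later rows make up. A row lasts 1/8 s, in which the tool goes at most 62.5 mm and 10.7 degrees, less where a joint would pass 70% of its speed; a pose out of reach is approached as far as the arm can. A call with a gripper value outside its range is refused whole. The fingers move at their own pace and stop on an object; "squeeze" is the grip in N (left out, the last holds). Time passes only in rows, so rows that repeat a pose let the fingers close. It gives the time, the measured TCP pose, the force, the opening and the grip force at its end, in the units of the state.
- r.get_obs(): the state, without advancing time (a new reading comes with each control period).
- r.grab_frame(name): name is "scene" or "side" or "wrist"; returns (picture, depth): 400x640x3 uint8, red, green, blue; 400x640 float32, m along the optical axis (not along the pixel's ray), 0 where there is no reading.
- r.get_calibration(name): a dict with "fovy" (degrees; the focal length in pixels is half the picture's height over the tangent of half this angle, whatever the lens; pixels are square), "cx", "cy" (the principal point, pixels), "k1" (the pictures are not rectified: a ray, as slopes to the right and down, at radius r is drawn at 1 + k1 r^2 times it, then the intrinsics apply), "R" (3x3) and "t" (3): a world point X has camera coordinates R X + t. Camera axes: x right, y down, z forward; pixel columns grow to the right and rows downward; lengths in m; the calibration is good to about 2 mm. A picture is of the moment at which its call begins: read the wrist's pose just before it. get_calibration takes no time and is no camera call; for the wrist camera it gives the pose at the moment of the call.
- r.hand_in(): hands the job in; it is judged then, once.
The state is a dict: "clock": time; "joints": joint angles; "qvel": joint speeds; "tau": joint torques, N m; "tcp_pos": TCP position; "orientation": TCP orientation; "contact_force": force on the tool from outside, world axes, zero at the start; "moment": the same for the moment, N m; "grip_width": finger opening in m; "gripper_force": force on a finger pad.
Only numpy, scipy, OpenCV 4.12 (cv2) and the standard library are available. Lean on these libraries where they do the work, as an engineer would, in place of code of your own. Each camera call takes 0.05 s, during which the arm holds its last target. There are 200 camera calls.

## Working session

There is one attempt and no reset: what is moved stays moved. The work goes in short steps, Python scripts to look and compute and a tool call to move; the robot and the scene stay as the last step left them, time stands still between calls to the robot, and variables do not carry over. Pictures are saved under pics/ and viewed, at most 10 in all, crops included, and the job is handed in when it is done.

Besides the shell and the picture viewer there is one more tool, called after ">>>" as name(argument=value, ...), one argument or row to a line, values as JSON. servo_tool: Moves the arm, as the interface text tells. Its arguments: {"type":"object","properties":{"turn":{"type":"array"},"slide":{"type":"array"},"hand":{"type":"array"},"squeeze":{"type":"number"}},"required":["turn","slide","hand"]}

```bash
ls; mkdir -p pics
cat > h.py <<'E'
import numpy as np, cv2
from bench import r
def K(c):
    f=200/np.tan(np.radians(c['fovy'])/2); return np.array([[f,0,c['cx']],[0,f,c['cy']],[0,0,1.]]), np.array([c['k1'],0,0,0,0.])
def grab(name,fn=None):
    c=r.get_calibration(name); im,d=r.grab_frame(name)
    if fn: cv2.imwrite('pics/'+fn,im[:,:,::-1])
    np.savez('pics/'+name+'.npz',im=im,d=d,**c)
    return im,d,c
def load(name):
    z=np.load('pics/'+name+'.npz'); return z['im'],z['d'],{k:z[k] for k in ('fovy','cx','cy','k1','R','t')}
def slopes(px,c):
    k,dist=K(c); px=np.asarray(px,float).reshape(-1,2); d=(px-[k[0,2],k[1,2]])/k[0,0]
    s=d.copy()
    for _ in range(20): s=d/(1+float(c['k1'])*(s**2).sum(1,keepdims=True))
    return s
def onplane(px,z,c):
    s=slopes(px,c); ray=np.c_[s,np.ones(len(s))]@c['R']; o=-c['R'].T@c['t']
    return o+ray*((z-o[2])/ray[:,2])[:,None]
def cloud(d,c):
    v,u=np.mgrid[:400,:640]; s=slopes(np.c_[u.ravel(),v.ravel()],c)
    P=(np.c_[s,np.ones(len(s))]*d.reshape(-1,1)-c['t'])@c['R']
    P[d.ravel()==0]=np.nan
    return P.reshape(400,640,3)
def proj(X,c):
    q=np.atleast_2d(X)@c['R'].T+c['t']; s=q[:,:2]/q[:,2:]; s=s*(1+float(c['k1'])*(s**2).sum(1,keepdims=True))
    k,_=K(c); return s*k[0,0]+[k[0,2],k[1,2]]
E
python3 - <<'E'
from h import *
print(r.get_obs())
a=grab('scene','scene.png');b=grab('side','side.png')
for n in('scene','side'): 
    c=r.get_calibration(n);print(n,c['fovy'],-c['R'].T@c['t'],c['R'][2])
E
```

```text
pics
{'clock': 0.0, 'joints': array([ 1.14588103,  0.4777931 ,  0.02232397,  1.55651087, -0.01153968,
        1.109289  , -0.08307528]), 'qvel': array([-0.00088914, -0.00017454,  0.00020971, -0.00058737,  0.00033158,
        0.00116429, -0.00063963]), 'tau': array([-7.56933168e-04, -5.96438742e+01,  1.60780393e+00, -2.81191939e+01,
        1.24926565e-02,  9.35811287e-03, -3.12930081e-05]), 'tcp_pos': array([ 0.21007434, -0.64074703,  0.19170508]), 'orientation': array([-3.10043964e+00, -4.95349798e-01,  6.13937858e-04]), 'contact_force': array([ 0.25340801,  0.17543259, -1.24570335]), 'moment': array([ 0.01749728, -0.03145607,  0.01677319]), 'gripper_force': 0.0, 'grip_width': 0.08520025219446067}
scene 44.93057694675526 [ 1.00487674 -0.88918282  1.24793304] [-0.35970603  0.55726611 -0.74837561]
side 47.09376793174065 [0.3710972  0.97921276 1.13575712] [ 0.05711504 -0.70183819 -0.71004298]
```

View pics/scene.png

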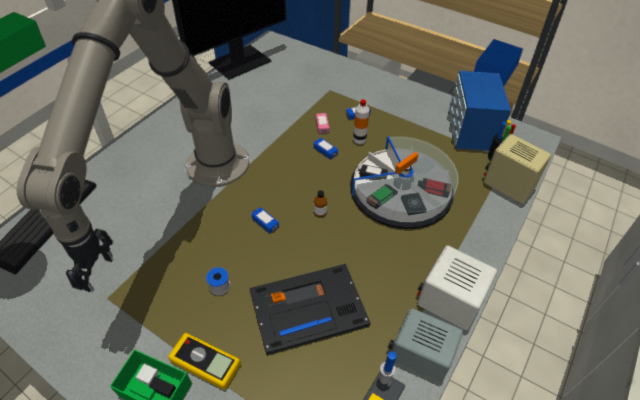

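View pics/side.png

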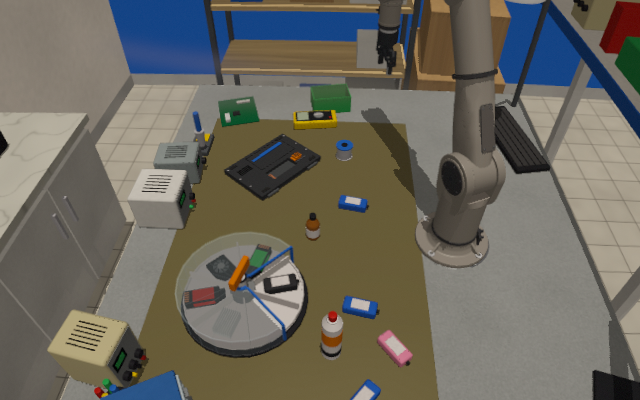

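The scene view shows the orange handle at (407,162), the green pack under the hood at (382,195), the red pack at (434,187), the laptop at (310,308) with its latch at (278,296), and the adapter in the opening. The side view shows the handle at (240,272), the green pack at (260,258), and the latch at (296,157). The blue and pink blocks on the bench are decoys.

```bash
cat > m.py <<'E'
from h import *
for n,boxes in (('scene',dict(handle=(390,145,425,178),latch=(265,285,290,305),contacts=(312,280,328,300),green=(362,180,402,215),spudger=(272,312,336,340),hoodblue=(350,135,420,190))),('side',dict(handle=(225,250,255,295),latch=(286,148,306,164),contacts=(255,165,280,180),green=(245,240,275,275),spudger=(245,138,288,165),hoodblue=(235,245,305,340)))):
    im,d,c=load(n); P=cloud(d,c); hsv=cv2.cvtColor(im,cv2.COLOR_RGB2HSV); H,S,V=cv2.split(hsv)
    m={'handle':(H<16)&(S>170)&(V>110),'latch':(H<16)&(S>150)&(V>110),'contacts':(H<20)&(S>80)&(V>80),'green':(H>45)&(H<90)&(S>70),'spudger':(H>95)&(H<125)&(S>120),'hoodblue':(H>95)&(H<125)&(S>140)}
    for k,(x0,y0,x1,y1) in boxes.items():
        q=np.zeros_like(H); q[y0:y1,x0:x1]=m[k][y0:y1,x0:x1]
        v,u=np.nonzero(q); p=P[v,u]; 
        z=dict(handle=.146,latch=.0405,contacts=.024,green=.058,spudger=.030,hoodblue=.09)[k]
        if len(u)<5: print(n,k,'few',len(u)); continue
        # top-surface points only
        w=onplane(np.c_[u,v],z,c); top=np.abs(p[:,2]-z)<.006
        print(n,k,len(u),'px',u.mean().round(1),v.mean().round(1),'depth med',np.nanmedian(p,0).round(4),'zmax',np.nanpercentile(p[:,2],95).round(4),'ntop',top.sum())
        if top.sum()>8:
            rc=cv2.minAreaRect(p[top][:,:2].astype(np.float32)*1000); print('    rect mm',np.round(rc[0],1),np.round(rc[1],1),round(rc[2],1),'mean',p[top].mean(0).round(4))
    # laptop
    sel=(P[...,2]>.018)&(P[...,2]<.03)&(P[...,0]>.3)&(P[...,0]<.9)&(P[...,1]<0)&(P[...,1]>-.6)&(V<90)
    nl,lab,st,_=cv2.connectedComponentsWithStats(cv2.morphologyEx(sel.astype(np.uint8),cv2.MORPH_OPEN,np.ones((3,3))))
    i=1+st[1:,4].argmax(); rc=cv2.minAreaRect(P[lab==i][:,:2].astype(np.float32)*1000); print(n,'laptop',st[i],rc)
    # heights: objects on bench
    for nm,lo,hi,reg in (('tall',.095,.2,None),):
        sel=(P[...,2]>lo)&(P[...,2]<hi)&(P[...,0]>.3)&(P[...,0]<.95)&(np.abs(P[...,1])<.6)
        nl,lab,st,_=cv2.connectedComponentsWithStats(sel.astype(np.uint8))
        for i in range(1,nl):
            if st[i,4]>15: pp=P[lab==i]; print('   tall',st[i],np.nanmin(pp,0).round(3),np.nanmax(pp,0).round(3))
    sel=(P[...,2]>.03)&(P[...,2]<.042)&(P[...,0]>.3)&(P[...,1]>0)&(P[...,0]<.95)&(V>150)&(S<60)
    print('  white rotor pts',sel.sum(),P[sel].min(0).round(3),P[sel].max(0).round(3))
sc,si=cv2.imread('pics/scene.png'),cv2.imread('pics/side.png')
A=cv2.resize(sc[125:225,340:470],(0,0),fx=4,fy=4,interpolation=cv2.INTER_CUBIC)
B=cv2.resize(si[225:355,170:310],(0,0),fx=3.07,fy=3.07,interpolation=cv2.INTER_CUBIC)[:400]
L=cv2.resize(sc[260:355,245:375],(0,0),fx=2.6,fy=2.1,interpolation=cv2.INTER_CUBIC)
W=np.zeros((600,790,3),np.uint8); 
A=cv2.resize(A,(390,300));B=cv2.resize(B,(395,370)); W[:300,:390]=A; W[:370,392:787]=B; W[302:302+L.shape[0],:L.shape[1]]=L
L2=cv2.resize(si[130:200,220:325],(0,0),fx=3,fy=3); W[375:375+210,400:400+315]=L2
cv2.imwrite('pics/crop1.png',W)
E
python3 m.py
```

```text
scene handle 144 px 406.4 161.1 depth med [0.6264 0.2563 0.1454] zmax 0.1507 ntop 101
    rect mm [625.4 261.2] [95.5 19.9] 77.2 mean [0.6263 0.2603 0.1463]
scene latch 109 px 277.6 296.4 depth med [ 0.5321 -0.3476  0.0398] zmax 0.0446 ntop 77
    rect mm [ 532.5 -348.1] [31.1 28. ] 51.0 mean [ 0.5316 -0.3504  0.0407]
scene contacts 64 px 319.5 289.5 depth med [ 0.611  -0.2484  0.0132] zmax 0.0179 ntop 3
scene green 217 px 383.1 194.1 depth med [0.6136 0.1268 0.0899] zmax 0.0939 ntop 0
scene spudger 298 px 304.1 325.8 depth med [ 0.6438 -0.3795  0.0299] zmax 0.0344 ntop 277
    rect mm [ 645.5 -374.9] [150.3  20.1] 52.2 mean [ 0.6445 -0.3785  0.0301]
scene hoodblue 208 px 384.3 167.4 depth med [0.5476 0.2367 0.091 ] zmax 0.0962 ntop 148
    rect mm [574.3 262. ] [157.1 262.2] 0.8 mean [0.5683 0.2499 0.0913]
scene laptop [ 251  264  120   89 5487] ((614.7410278320312, -315.6221618652344), (299.92724609375, 215.4627685546875), 50.79682159423828)
   tall [354  99  15  27 286] [0.344 0.38  0.095] [0.396 0.432 0.195]
   tall [459 105  22  26 385] [0.684 0.572 0.096] [0.753 0.6   0.2  ]
  
[... 1412 characters left out ...]
04736328125, 215.65255737304688), 50.669246673583984)
   tall [193 112  11  24 160] [ 0.887 -0.417  0.097] [ 0.925 -0.371  0.188]
   tall [173 141  27  26 500] [ 0.874 -0.324  0.095] [ 0.95  -0.194  0.116]
   tall [ 151  169   38   42 1137] [ 0.871 -0.136  0.095] [0.95  0.021 0.146]
   tall [309 213   7   6  35] [0.437 0.002 0.095] [0.456 0.024 0.104]
   tall [228 256  22  35 399] [0.605 0.219 0.095] [0.646 0.315 0.151]
   tall [321 311  22  33 591] [0.345 0.392 0.095] [0.398 0.44  0.195]
   tall [  77  315   59   65 2511] [0.859 0.443 0.095] [0.95  0.6   0.176]
   tall [162 372  22  16  83] [0.69  0.579 0.136] [0.727 0.6   0.2  ]
  white rotor pts 772 [0.3   0.145 0.03 ] [0.594 0.549 0.042]
```

View pics/crop1.png

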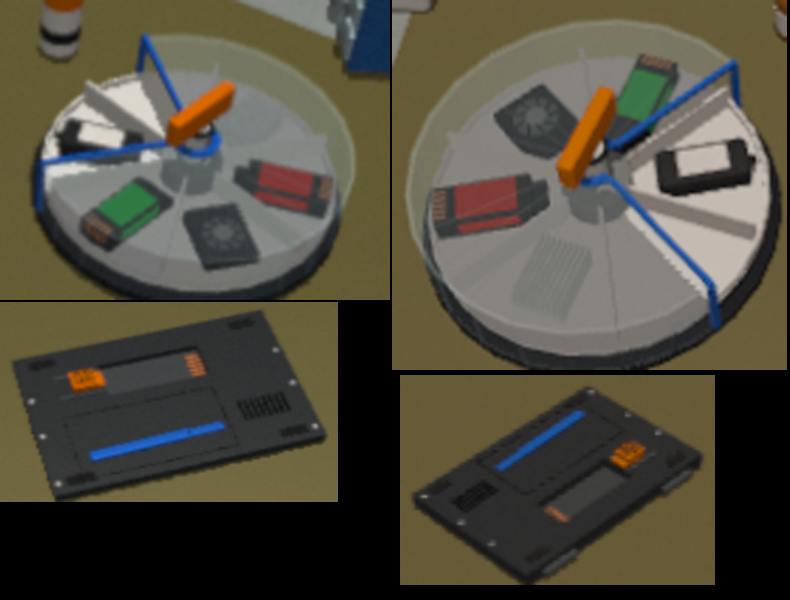

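The pack with the green label and outward copper contacts, at scene (383,194) and side (258,258), is the one meant. The pack at scene (434,187) has a red label. The battery in the opening is the adapter, and the blue and pink blocks on the bench are the other look-alikes. From here I'll head over the laptop for a closer look on the way.

>>> servo_tool(
  turn=[
    [0,0,2],
    [0,0,4],
    [0,0,6],
    [0,0,8],
    [0,0,10],
    [0,0,12],
    [0,0,12],
    [0,0,12],
  ],
  slide=[
    [1.2,1,1],
    [2.8,2.4,2],
    [4.4,3.8,3],
    [6,5.2,4],
    [7.6,6.6,5],
    [9.2,8,5],
    [9.8,8.8,5],
    [10,9,5],
  ],
  hand=[1,1,1,1,1,1,1,1],
)

```text
clock: 1.1
tcp_pos: [0.5142, -0.3658, 0.3428]
orientation: [-2.429, -1.991, -0.005]
contact_force: [-0.4, -0.3, -0.2]
grip_width: 0.0852
gripper_force: 0.0
```

Run:
```python
from h import *
o=r.get_obs();print(o['clock'],o['tcp_pos'],o['joints'].round(2),o['qvel'].round(3))
im,d,c=grab('wrist','w1.png')
print(-c['R'].T@c['t'],c['R'].round(3),c['fovy'])
```

```text
1.1 [ 0.51417001 -0.36577935  0.34278793] [ 0.76  0.33 -0.32  1.45  0.1   1.38  0.24] [-0.041  0.024  0.055 -0.015  0.044  0.011 -0.083]
[ 0.52777857 -0.29721172  0.52356366] [[ 0.98  -0.197  0.001]
 [-0.189 -0.941  0.279]
 [-0.054 -0.274 -0.96 ]] 69.23428088008882
```

View pics/w1.png

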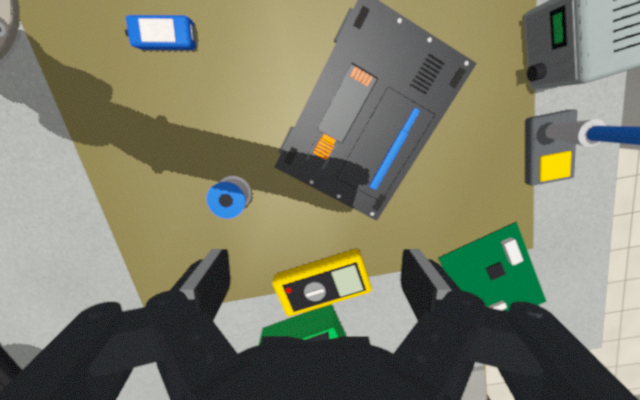

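The wrist view shows the laptop with contacts at (361,76), the well at (347,108), the latch at (324,147), and the spudger at (394,150).

Run:
```python
from h import *
im,d,c=load('wrist'); H,S,V=cv2.split(cv2.cvtColor(im,cv2.COLOR_RGB2HSV)); P=cloud(d,c)
def sub(m,b):
    q=np.zeros(m.shape,np.uint8); q[b[1]:b[3],b[0]:b[2]]=m[b[1]:b[3],b[0]:b[2]]; return q
def rect(m,z):
    v,u=np.nonzero(m); w=onplane(np.c_[u,v],z,c)[:,:2]*1000; rc=cv2.minAreaRect(w.astype(np.float32)); return len(u),np.round(w.mean(0),1),[np.round(x,1) for x in rc]
l=sub((H<20)&(S>180)&(V>90),(310,130,340,162)); k=sub((H<20)&(S>90)&(V>100),(345,60,380,92))
print('latch',rect(l,.0405)); print('contacts',rect(k,.012)); 
lap=sub((S<70)&(V<115)|(np.abs(P[...,2]-.024)<.012),(265,0,480,222)).astype(np.uint8)
lap=sub((P[...,2]>.012)&(P[...,2]<.034),(265,0,480,222)); lap=cv2.morphologyEx(lap,cv2.MORPH_OPEN,np.ones((3,3)))
n,lab,st,_=cv2.connectedComponentsWithStats(lap);i=1+st[1:,4].argmax(); print('lap',st[i],rect(lab==i,.024))
# well by depth: floor z ~.012 / grey level
print('V well',V[108,347],S[108,347],V[60,400],S[60,400],P[108,347],P[60,400])
w=sub((S<60)&(V>V[108,347]-8)&(V<V[108,347]+15),(315,60,378,150)); n,lab,st,_=cv2.connectedComponentsWithStats(w); i=lab[108,347]; print('well',st[i],rect(lab==i,.012))
wd=sub((P[...,2]<.018),(318,62,376,150)); print('welldepth',rect(wd,.012))
```

```text
latch (206, array([ 531.3, -349.5]), [array([ 533.6, -347.5]), array([35.5, 25.2]), np.float64(51.8)])
contacts (228, array([ 613.9, -250.3]), [array([ 614.1, -250.4]), array([18. , 33.6]), np.float64(51.0)])
lap [  276     0   200   220 21854] (21854, array([ 626.9, -307.7]), [array([ 615.6, -316. ]), array([299.9, 214.7]), np.float64(50.5)])
V well 148 2 104 0 [ 0.58329653 -0.2951024   0.01252294] [ 0.67554513 -0.24083308  0.02399142]
well [ 319   66   55   75 1669] (1669, array([ 577.8, -292.5]), [array([ 581. , -288.9]), array([115.4,  46.7]), np.float64(49.2)])
welldepth (2251, array([ 583.4, -285.6]), [array([ 565.1, -273.7]), array([118. ,  97.6]), np.float64(50.5)])
```

>>> servo_tool(
  turn=[
    [0,0,2],
    [0,0,4],
    [0,0,6],
    [0,0,8],
    [0,0,10],
    [0,0,12],
    [0,0,14],
    [0,0,16],
  ],
  slide=[
    [0,1.5,0],
    [0.3,3.5,0],
    [0.5,5.5,0],
    [0.8,7.5,0],
    [1,9.5,0],
    [1.2,11.5,0],
    [1.3,13.5,0],
    [1.5,15,0],
  ],
  hand=[1,1,1,1,1,1,1,1],
)

```text
clock: 2.15
tcp_pos: [0.555, 0.0792, 0.3425]
orientation: [-0.588, -3.086, 0.001]
contact_force: [1.1, -0.1, 0.1]
grip_width: 0.0854
gripper_force: 0.0
```

>>> servo_tool(
  turn=[
    [0,0,2],
    [0,0,4],
    [0,0,6],
    [0,0,8],
    [0,0,10],
    [0,0,12],
    [0,0,14],
    [0,0,16],
  ],
  slide=[
    [0.5,1.5,0],
    [1,3,0],
    [1.5,4.5,0],
    [2,5.5,0],
    [2.35,6.2,0],
    [2.35,6.2,0],
    [2.35,6.2,0],
    [2.35,6.2,0],
  ],
  hand=[1,1,1,1,1,1,1,1],
)

```text
clock: 3.15
tcp_pos: [0.6267, 0.2621, 0.3416]
orientation: [1.53, -2.742, 0.002]
contact_force: [0.7, -0.6, 0.0]
grip_width: 0.0854
gripper_force: 0.0
```

>>> servo_tool(
  turn=[
    [0,0,1.8],
    [0,0,3.6],
    [0,0,3.6],
  ],
  slide=[
    [0,0,0],
    [0,0,0],
    [0,0,0],
  ],
  hand=[1,1,1],
)

```text
clock: 3.52
tcp_pos: [0.6266, 0.2624, 0.3416]
orientation: [1.931, -2.476, 0.001]
contact_force: [-0.8, -0.2, 0.1]
grip_width: 0.0853
gripper_force: 0.0
```

Run:
```python
from h import *
o=r.get_obs();print(o['clock'],o['tcp_pos'],o['orientation'],o['joints'].round(2),o['qvel'].round(3))
im,d,c=grab('wrist','w2.png'); H,S,V=cv2.split(cv2.cvtColor(im,cv2.COLOR_RGB2HSV)); P=cloud(d,c)
m=(H<16)&(S>150)&(V>90)&(np.abs(P[...,2]-.146)<.007)
p=P[m]; rc=cv2.minAreaRect(p[:,:2].astype(np.float32)*1000); print('handle',m.sum(),rc,p.mean(0))
v,u=np.nonzero(m);print(u.mean(),v.mean())
b=(H>98)&(H<122)&(S>140)&(np.abs(P[...,2]-.09)<.006)
q=P[b][:,:2]; a=np.degrees(np.arctan2(q[:,1]-.265,q[:,0]-.6255))%360; R=np.hypot(q[:,0]-.6255,q[:,1]-.265)
for lo,hi in((90,180),(180,270)):
    s=(a>lo)&(a<hi)&(R>.06)&(R<.2); print('edge',s.sum(),a[s].mean() if s.any() else 0)
    if s.sum()>20: print(cv2.fitLine(q[s].astype(np.float32)*1000,cv2.DIST_HUBER,0,.1,.1).ravel())
```

```text
3.525 [0.62661724 0.26237102 0.34162276] [ 1.93139952e+00 -2.47555412e+00  6.07884046e-04] [ 0.15  0.6  -1.08  1.29  0.52  1.55  2.04] [-0.012 -0.008  0.007 -0.002 -0.011 -0.004 -0.066]
handle 323 ((625.8521728515625, 262.4774169921875), (97.69178771972656, 17.143762588500977), 75.58206939697266) [0.62319114 0.24797455 0.14458313]
314.73374613003097 161.4922600619195
edge 226 136.76210675350006
[  0.7240885  -0.6897071 536.80493   348.48444  ]
edge 249 227.40075732468915
[  0.6946597   0.7193385 537.935     170.1478   ]
```

View pics/w2.png

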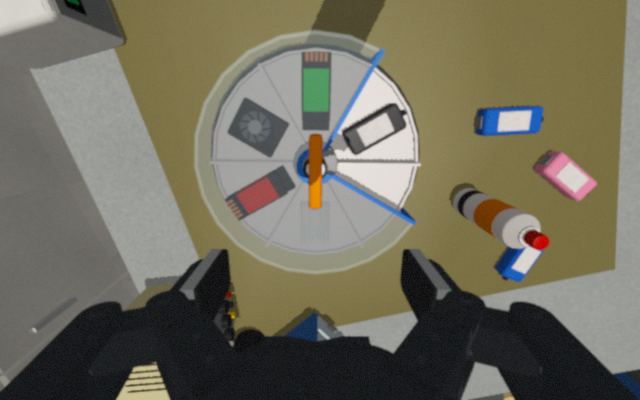

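The handle is at (315,170) in the wrist view, pointing at the green pack (315,90), and the hood opening is to the right. The grip is aligned, so I'll descend on the handle.

>>> servo_tool(
  turn=[
    [0,0,0],
    [0,0,0],
    [0,0,0],
    [0,0,0],
    [0,0,0],
    [0,0,0],
    [0,0,0],
    [0,0,0],
  ],
  slide=[
    [0,0,-1.5],
    [0,0,-3.5],
    [0,0,-5.5],
    [0,0,-6.8],
    [0,0,-7.4],
    [0,0,-7.4],
    [0,0,-7.4],
    [0,0,-7.4],
  ],
  hand=[1,1,1,0.6,0.4,0,0,0],
  squeeze=30,
)

```text
clock: 4.58
tcp_pos: [0.6267, 0.2653, 0.1227]
orientation: [-1.935, 2.471, -0.001]
contact_force: [0.2, 0.2, -0.3]
grip_width: -0.0
gripper_force: 0.0
```

>>> servo_tool(
  turn=[
    [0,0,0],
    [0,0,0],
    [0,0,0],
  ],
  slide=[
    [0,0,0],
    [0,0,0],
    [0,0,0],
  ],
  hand=[0,0,0],
)

```text
clock: 4.95
tcp_pos: [0.6258, 0.2645, 0.1208]
orientation: [-1.937, 2.473, -0.0]
contact_force: [-0.6, -1.0, -0.3]
grip_width: 0.0
gripper_force: 0.0
```

Run:
```python
from h import *
o=r.get_obs();print(o['grip_width'],o['contact_force'],o['tcp_pos'])
a=grab('wrist')[0]; b=grab('side')[0]; s=grab('scene')[0]
W=np.zeros((600,800,3),np.uint8); W[:300,:480]=cv2.resize(a,(480,300)); W[:300,482:800]=cv2.resize(b[190:340,160:319],(318,300)); W[302:600,:400]=cv2.resize(s[110:230,340:500],(400,298))
cv2.imwrite('pics/c2.png',W[:,:,::-1])
```

```text
6.8533099287525e-06 [-0.62439036 -0.98348351 -0.3365263 ] [0.62582256 0.26450734 0.12081905]
```

View pics/c2.png

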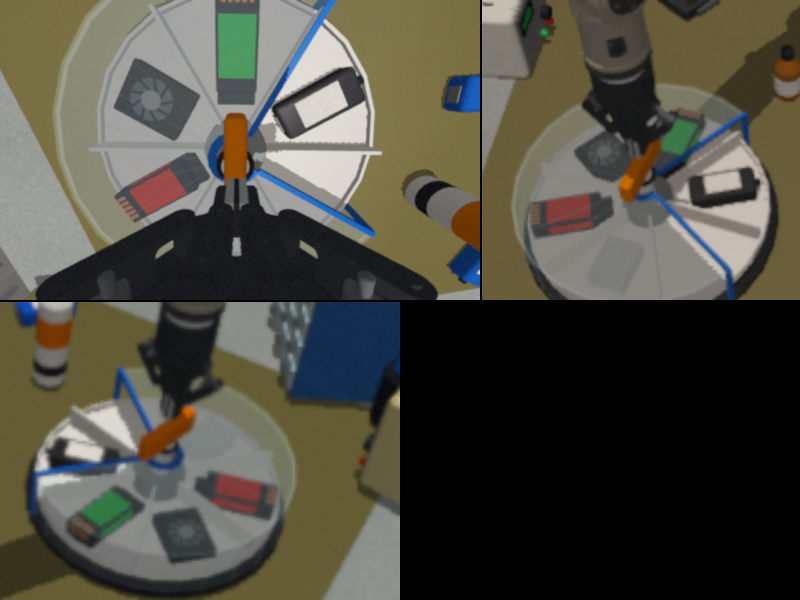

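Run:
```python
from h import *
X=np.array([[.6258,.2645,.1208],[.6258,.2645,.146]])
for n in('scene','side','wrist'):
    im,d,c=load(n); P=cloud(d,c); H,S,V=cv2.split(cv2.cvtColor(im,cv2.COLOR_RGB2HSV))
    near=np.hypot(P[...,0]-.626,P[...,1]-.2635)<.065
    o=near&(H<16)&(S>150)&(V>90)&(P[...,2]>.1)
    v,u=np.nonzero(o);p=P[o]; print(n,'tcp px',proj(X,c).round(1).tolist()); t=o&(abs(P[...,2]-.145)<.007)
    print(' orange',o.sum(),'px',u.min(),u.max(),v.min(),v.max(),np.nanmin(p,0).round(3),np.nanmax(p,0).round(3), cv2.minAreaRect(P[t][:,:2].astype(np.float32)*1000))
    k=near&(V<70)&(P[...,2]>.1)&(P[...,2]<.3)
    p=P[k]; s=p[p[:,2]<np.nanpercentile(p[:,2],10)]; print(' dark',k.sum(),np.nanmin(p,0).round(3),np.nanmax(p,0).round(3),'low',s.mean(0).round(3))
```

```text
scene tcp px [[406.4, 164.4], [407.5, 159.0]]
 orange 203 px 396 417 152 173 [0.606 0.211 0.114] [0.645 0.308 0.177] ((626.306884765625, 260.1986389160156), (100.08507537841797, 18.08769989013672), 75.08611297607422)
 dark 562 [0.563 0.222 0.107] [0.685 0.285 0.3  ] low [0.628 0.258 0.167]
side tcp px [[239.7, 274.3], [238.5, 268.7]]
 orange 230 px 228 248 260 290 [0.591 0.228 0.115] [0.647 0.316 0.215] ((625.9363403320312, 270.7127990722656), (91.98472595214844, 19.76896858215332), 73.17130279541016)
 dark 695 [0.564 0.242 0.102] [0.686 0.305 0.3  ] low [0.62  0.273 0.159]
wrist tcp px [[315.1, 228.7], [315.1, 244.9]]
 orange 1658 px 298 329 151 246 [0.607 0.213 0.108] [0.64  0.272 0.147] ((620.543212890625, 240.64749145507812), (54.09516906738281, 17.400663375854492), 75.2916030883789)
 dark 45319 [0.562 0.236 0.105] [0.683 0.281 0.26 ] low [0.624 0.256 0.193]
```

>>> servo_tool(
  turn=[
    [0,0,0],
    [0,0,0],
    [0,0,0],
  ],
  slide=[
    [0,0,0],
    [0,0,0],
    [0,0,0],
  ],
  hand=[0.5,0.5,0.5],
)

```text
clock: 5.48
tcp_pos: [0.6258, 0.2646, 0.1207]
orientation: [1.937, -2.473, 0.0]
contact_force: [0.6, -0.0, -0.1]
grip_width: 0.0428
gripper_force: 0.0
```

Run:
```python
from h import *
a=grab('wrist')[0]
cv2.imwrite('pics/c3.png',cv2.resize(a[130:400,170:470],(0,0),fx=2,fy=2)[:,:,::-1])
```

```text
(no output)
```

View pics/c3.png

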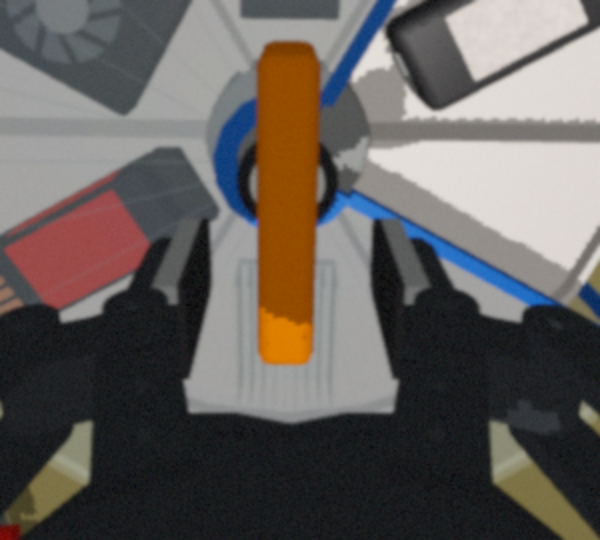

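Run:
```python
from h import *
im,d,c=load('wrist'); P=cloud(d,c)
for (x,y) in ((205,225),(207,250),(205,300),(190,240),(376,225),(380,300),(290,100),(290,250),(290,340)):
    u,v=int(170+x/2),int(130+y/2); print((x,y),im[v,u],d[v,u].round(4),P[v,u].round(4))
print(c['t'],-c['R'].T@c['t'],r.get_obs()['tcp_pos'])
i2,d2,c2=grab('side');P2=cloud(d2,c2); i3,d3,c3=grab('scene');P3=cloud(d3,c3)
for n,i,PP in(('side',i2,P2),('scene',i3,P3)):
    V=i.max(2); k=(V<75)&(np.abs(PP[...,0]-.626)<.06)&(np.abs(PP[...,1]-.2645)<.03)&(PP[...,2]>.1)
    z=np.sort(PP[k][:,2]); print(n,len(z),z[:25].round(3))
    k2=k&(PP[...,2]<.175); print(PP[k2].round(3)[:30].tolist())
```

```text
(205, 225) [19 14 18] 0.1453 [0.6439 0.2479 0.1677]
(207, 250) [28 30 30] 0.1457 [0.6451 0.2543 0.1692]
(205, 300) [25 21 27] 0.1456 [0.6484 0.2658 0.1728]
(190, 240) [82 87 84] 0.136 [0.6457 0.2471 0.1773]
(376, 225) [27 30 30] 0.1452 [0.6021 0.2581 0.1679]
(380, 300) [ 7  1 17] 0.1395 [0.6056 0.2729 0.1782]
(290, 100) [149  75   0] 0.1587 [0.6165 0.2269 0.1458]
(290, 250) [149  75   0] 0.1716 [0.6274 0.2709 0.1457]
(290, 340) [222 129   0] 0.1799 [0.6347 0.3007 0.146 ]
[ 0.54413673 -0.40539566  0.19535483] [0.60848172 0.19384783 0.30127553] [0.62578206 0.26456024 0.12069044]
side 1454 [0.102 0.107 0.107 0.107 0.107 0.108 0.108 0.109 0.109 0.109 0.11  0.11
 0.11  0.11  0.111 0.111 0.112 0.112 0.113 0.113 0.114 0.114 0.114 0.117
 0.145]
[[0.645, 0.253, 0.172], [0.644, 0.256, 0.171], [0.647, 0.259, 0.171], [0.644, 0.258, 0.169], [0.621, 0.238, 0.145], [0.658, 0.265, 0.174], [0.647, 0.265, 0.175], [0.646, 0.261, 0.169], [0.644, 0.259, 0.167], [0.659, 0.265, 0.168], [0.647, 0.267, 0.173], [0.646, 0.264, 0.168], [0.646, 0.257, 0.16], [0.649, 0.272, 0.174], [0.647, 0.269, 0.171], [0.646, 
[... 437 characters left out ...]
0.164 0.166 0.166 0.167 0.168 0.169 0.171 0.171 0.173
 0.173]
[[0.603, 0.277, 0.174], [0.604, 0.276, 0.171], [0.601, 0.265, 0.173], [0.602, 0.272, 0.169], [0.603, 0.278, 0.164], [0.599, 0.262, 0.171], [0.601, 0.268, 0.167], [0.6, 0.263, 0.166], [0.657, 0.263, 0.173], [0.649, 0.25, 0.174], [0.656, 0.257, 0.173], [0.648, 0.253, 0.166], [0.651, 0.254, 0.168], [0.644, 0.289, 0.136], [0.637, 0.273, 0.113], [0.64, 0.266, 0.115], [0.637, 0.266, 0.109], [0.641, 0.264, 0.113], [0.631, 0.255, 0.11], [0.634, 0.254, 0.112], [0.637, 0.257, 0.111], [0.641, 0.254, 0.116], [0.642, 0.264, 0.108], [0.628, 0.256, 0.103], [0.633, 0.249, 0.111], [0.635, 0.254, 0.108], [0.639, 0.254, 0.111], [0.642, 0.256, 0.11]]
```

All three cameras agree that the fingertips are really at z≈0.165, about 44 mm higher than the reported TCP height of 0.121. The fingers therefore shut just above the handle. I'll correct for this and go 45 mm lower.

>>> servo_tool(
  turn=[
    [0,0,0],
    [0,0,0],
    [0,0,0],
    [0,0,0],
    [0,0,0],
    [0,0,0],
    [0,0,0],
  ],
  slide=[
    [0,-0.05,-0.7],
    [0,-0.05,-1.5],
    [0,-0.05,-1.5],
    [0,-0.05,-1.5],
    [0,-0.05,-1.5],
    [0,-0.05,-1.5],
    [0,-0.05,-1.5],
  ],
  hand=[0.5,0.5,0.5,0,0,0,0],
  squeeze=30,
)

```text
clock: 6.5
tcp_pos: [0.6268, 0.2633, 0.0762]
orientation: [-1.935, 2.472, -0.001]
contact_force: [4.5, 2.5, -4.5]
grip_width: 0.0176
gripper_force: 32.4
```

>>> servo_tool(
  turn=[
    [0,0,-0.7],
    [0,0,-1.7],
    [0,0,-2.7],
    [0,0,-3.7],
    [0,0,-4.7],
    [0,0,-5.7],
    [0,0,-6.7],
    [0,0,-7.5],
  ],
  slide=[
    [0,0,0],
    [0,0,0],
    [0,0,0],
    [0,0,0],
    [0,0,0],
    [0,0,0],
    [0,0,0],
    [0,0,0],
  ],
  hand=[0,0,0,0,0,0,0,0],
)

```text
clock: 7.5
tcp_pos: [0.6264, 0.2636, 0.0762]
orientation: [-1.036, 2.964, 0.001]
contact_force: [4.2, 1.0, -4.4]
grip_width: 0.0177
gripper_force: 32.3
```

>>> servo_tool(
  turn=[
    [0,0,-1],
    [0,0,-2],
    [0,0,-3],
    [0,0,-4],
    [0,0,-5],
    [0,0,-6],
    [0,0,-7],
    [0,0,-7.4],
  ],
  slide=[
    [0,0,0],
    [0,0,0],
    [0,0,0],
    [0,0,0],
    [0,0,0],
    [0,0,0],
    [0,0,0],
    [0,0,0],
  ],
  hand=[0,0,0,0,0,0,0,0],
)

```text
clock: 8.5
tcp_pos: [0.6263, 0.2642, 0.0762]
orientation: [-0.045, 3.14, 0.002]
contact_force: [3.5, 2.4, -4.5]
grip_width: 0.0176
gripper_force: 32.3
```

>>> servo_tool(
  turn=[
    [0,0,0],
    [0,0,0],
    [0,0,0],
  ],
  slide=[
    [0,0,0],
    [0,0,0],
    [0,0,0],
  ],
  hand=[0,0.6,0.7],
)

```text
clock: 8.88
tcp_pos: [0.6253, 0.2631, 0.076]
orientation: [0.046, -3.141, 0.0]
contact_force: [0.2, -0.2, 0.5]
grip_width: 0.0528
gripper_force: 0.0
```

>>> servo_tool(
  turn=[
    [0,0,0],
    [0,0,0],
    [0,0,0],
    [0,0,0],
    [0,0,0],
    [0,0,0],
  ],
  slide=[
    [0,0,1],
    [0,0,2.5],
    [0,0,4],
    [-1,0,5],
    [-2,0,5],
    [-2,0,5],
  ],
  hand=[0.7,0.7,0.7,0.7,0.7,0.7],
)

```text
clock: 9.62
tcp_pos: [0.5637, 0.2637, 0.2268]
orientation: [-0.05, 3.141, -0.001]
contact_force: [0.4, -0.5, -0.2]
grip_width: 0.0598
gripper_force: 0.0
```

```bash
cat > g.py <<'E'
from h import *
o=r.get_obs();print(o['clock'],o['tcp_pos'],o['orientation'].round(3),o['grip_width'])
im,d,c=grab('wrist','w3.png'); H,S,V=cv2.split(cv2.cvtColor(im,cv2.COLOR_RGB2HSV)); P=cloud(d,c)
g=((H>45)&(H<85)&(S>80)&(P[...,2]>.04)&(P[...,2]<.075)).astype(np.uint8)
n,lab,st,ce=cv2.connectedComponentsWithStats(g); i=1+st[1:,4].argmax(); v,u=np.nonzero((lab==i)&(P[...,2]>.053))
w=onplane(np.c_[u,v],.058,c)[:,:2].astype(np.float32)*1000; print('label',st[i],cv2.minAreaRect(w), 'z',np.median(P[v,u,2]))
# pack top incl. black ends: z in .052-.064 near label
x0,y0=w.mean(0)/1000
m=(np.abs(P[...,2]-.058)<.004)&(np.abs(P[...,1]-y0)<.035)&(np.abs(P[...,0]-x0)<.085)
n,lab,st,ce=cv2.connectedComponentsWithStats(m.astype(np.uint8)); i=1+st[1:,4].argmax(); q=P[lab==i][:,:2].astype(np.float32)*1000; print('top',st[i],cv2.minAreaRect(q))
b=(H>98)&(H<122)&(S>140)&(np.abs(P[...,2]-.09)<.006); print('blue',b.sum())
for lo,hi in((100,180),(180,260)):
    q=P[b][:,:2]; a=np.degrees(np.arctan2(q[:,1]-.2625,q[:,0]-.6265))%360; R=np.hypot(q[:,0]-.6265,q[:,1]-.2625); s=(a>lo)&(a<hi)&(R>.06); print(a[s].mean())
E
python3 g.py
```

```text
9.625 [0.56367749 0.26371945 0.22676736] [-5.000e-02  3.141e+00 -1.000e-03] 0.05980749663044271
label [ 296  110   36   55 1869] ((517.1715698242188, 259.5650329589844), (62.56523132324219, 40.8158073425293), 2.3064682483673096) z 0.0580243081717489
top [ 295   89   40   86 3159] ((512.213134765625, 260.1351013183594), (97.91153717041016, 44.63625717163086), 1.5710728168487549)
blue 2465
136.184386083512
225.6005694776936
```

View pics/w3.png

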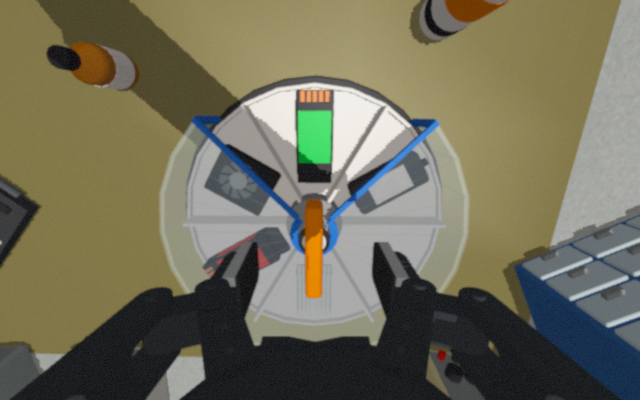

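The green pack is at (314,138), centred in the opening. The walls at (265,140) and (365,140) are well inside the blue edges. I'll go down for it.

>>> servo_tool(
  turn=[
    [0,0,0],
    [0,0,0],
    [0,0,0],
    [0,0,0],
    [0,0,0],
    [0,0,0],
    [0,0,0],
    [0,0,0],
  ],
  slide=[
    [-0.8,-0.05,0],
    [-1.65,-0.1,-1],
    [-1.65,-0.1,-2.5],
    [-1.65,-0.1,-4],
    [-1.65,-0.1,-5.5],
    [-1.65,-0.1,-6.8],
    [-1.65,-0.1,-7.5],
    [-1.65,-0.1,-7.5],
  ],
  hand=[0.7,0.7,0.7,0.7,0.7,0.7,0.7,0.7],
)

```text
clock: 10.68
tcp_pos: [0.5159, 0.2595, -0.0006]
orientation: [0.045, -3.139, 0.002]
contact_force: [0.5, -0.6, 0.7]
grip_width: 0.0594
gripper_force: 0.0
```

>>> servo_tool(
  turn=[
    [0,0,0],
    [0,0,0],
    [0,0,0],
    [0,0,0],
  ],
  slide=[
    [0,0,0],
    [0,0,0],
    [0,0,0],
    [0,0,0],
  ],
  hand=[0.7,0.3,0.3,0.3],
  squeeze=50,
)

```text
clock: 11.18
tcp_pos: [0.5175, 0.2609, 0.0026]
orientation: [-0.045, 3.138, 0.002]
contact_force: [-1.7, -0.1, 6.9]
grip_width: 0.0432
gripper_force: 51.4
```

>>> servo_tool(
  turn=[
    [0,0,0],
    [0,0,0],
    [0,0,0],
    [0,0,0],
    [0,0,0],
    [0,0,0],
    [0,0,0],
    [0,0,0],
  ],
  slide=[
    [0,0,0.3],
    [-0.2,0,0.8],
    [-0.6,0,1.4],
    [-1,0,2.2],
    [-1.4,0,3.2],
    [-1.6,0,4.2],
    [-1.6,0,5],
    [-1.6,0,5],
  ],
  hand=[0.3,0.3,0.3,0.3,0.3,0.3,0.3,0.3],
)

```text
clock: 12.18
tcp_pos: [0.469, 0.2609, 0.1531]
orientation: [-0.046, 3.137, 0.002]
contact_force: [0.5, -0.9, -2.3]
grip_width: 0.0425
gripper_force: 51.2
```

```bash
cat > hold.py <<'E'
from h import *
o=r.get_obs();print(o['clock'],o['tcp_pos'],o['orientation'].round(3),o['grip_width'],o['gripper_force'],o['contact_force'].round(1))
t=o['tcp_pos']; cl={}
for n in('scene','side','wrist'):
    im,d,c=grab(n); P=cloud(d,c); H,S,V=cv2.split(cv2.cvtColor(im,cv2.COLOR_RGB2HSV))
    near=(np.hypot(P[...,0]-t[0],P[...,1]-t[1])<.09)&(P[...,2]>.05)
    g=near&(H>45)&(H<85)&(S>80); p=P[g]
    if g.sum()>10:
        zt=np.percentile(p[:,2],90); q=p[p[:,2]>zt-.006]; print(n,'green',g.sum(),'z',np.percentile(p[:,2],[5,50,95]).round(4),'rel tcp',(np.percentile(p[:,2],95)-t[2]).round(4),cv2.minAreaRect(q[:,:2].astype(np.float32)*1000))
    cp=near&(H<18)&(S>90)&(V>80)
    if cp.sum()>5: print('  copper',cp.sum(),np.median(P[cp],0).round(4), P[cp].min(0).round(3),P[cp].max(0).round(3))
E
python3 hold.py
```

```text
12.175 [0.46895793 0.26091521 0.15309253] [-4.600e-02  3.137e+00  2.000e-03] 0.04249696139716436 51.16854786872864 [ 0.5 -0.9 -2.3]
scene green 170 z [0.1883 0.2083 0.2179] rel tcp 0.0648 ((471.48321533203125, 245.29287719726562), (76.2840347290039, 57.25350570678711), 64.24510192871094)
  copper 24 [0.4201 0.2561 0.2104] [0.412 0.199 0.206] [0.455 0.275 0.319]
side green 257 z [0.1895 0.2072 0.2503] rel tcp 0.0972 ((467.27105712890625, 284.0923156738281), (63.75410079956055, 86.3289794921875), 1.370553970336914)
  copper 57 [0.4216 0.2615 0.2071] [0.415 0.242 0.203] [0.429 0.277 0.213]
wrist green 9300 z [0.205  0.206  0.2069] rel tcp 0.0538 ((462.1405944824219, 252.14886474609375), (87.80786895751953, 70.380126953125), 46.60160446166992)
  copper 2262 [0.4197 0.2571 0.2058] [0.413 0.232 0.183] [0.46  0.274 0.279]
```

>>> servo_tool(
  turn=[
    [0,0,-1],
    [0,0,-2.5],
    [0,0,-4.2],
    [0,0,-6],
    [0,0,-7.8],
    [0,0,-9.6],
    [0,0,-11.4],
    [0,0,-13.1],
  ],
  slide=[
    [0,-0.4,0],
    [0.1,-1.2,0],
    [0.3,-2.4,0],
    [0.5,-3.6,0],
    [0.7,-4.8,0],
    [0.9,-6,0],
    [1,-7.2,0],
    [1.2,-8.4,0],
  ],
  hand=[0.3,0.3,0.3,0.3,0.3,0.3,0.3,0.3],
)

```text
clock: 13.32
tcp_pos: [0.5032, 0.0068, 0.1495]
orientation: [-1.667, -2.661, 0.002]
contact_force: [0.7, 0.3, -1.7]
grip_width: 0.0427
gripper_force: 51.1
```

>>> servo_tool(
  turn=[
    [0,0,-1.8],
    [0,0,-3.6],
    [0,0,-5.4],
    [0,0,-7.2],
    [0,0,-9],
    [0,0,-10.8],
    [0,0,-12.3],
    [0,0,-13.1],
  ],
  slide=[
    [0,-1.2,0],
    [-0.1,-2.4,0],
    [-0.2,-3.6,0],
    [-0.2,-4.8,0],
    [-0.2,-5.8,0],
    [-0.2,-6.7,0],
    [-0.2,-7.3,0],
    [-0.2,-7.5,0],
  ],
  hand=[0.3,0.3,0.3,0.3,0.3,0.3,0.3,0.3],
)

```text
clock: 14.32
tcp_pos: [0.497, -0.2181, 0.1492]
orientation: [-2.842, -1.336, 0.004]
contact_force: [-0.8, 0.5, -1.8]
grip_width: 0.0427
gripper_force: 51.1
```

>>> servo_tool(
  turn=[
    [0,0,0],
    [0,0,0],
  ],
  slide=[
    [0,0,0],
    [0,0,0],
  ],
  hand=[0.3,0.3],
)

```text
clock: 14.58
tcp_pos: [0.4979, -0.2161, 0.15]
orientation: [-2.837, -1.346, 0.001]
contact_force: [0.3, -0.3, -2.8]
grip_width: 0.0429
gripper_force: 51.1
```

Run:
```python
from h import *
o=r.get_obs();print(o['clock'],o['tcp_pos'],o['orientation'].round(3),o['grip_width'],o['qvel'].round(3),o['joints'].round(2))
grab('wrist','w4.png')
```

```text
14.575 [ 0.4979329  -0.21614336  0.14998879] [-2.837e+00 -1.346e+00  1.000e-03] 0.04291792931694151 [-0.002 -0.006 -0.006 -0.002  0.     0.001 -0.004] [ 0.46  0.32 -0.21  1.9   0.08  0.93 -0.46]
```

View pics/w4.png

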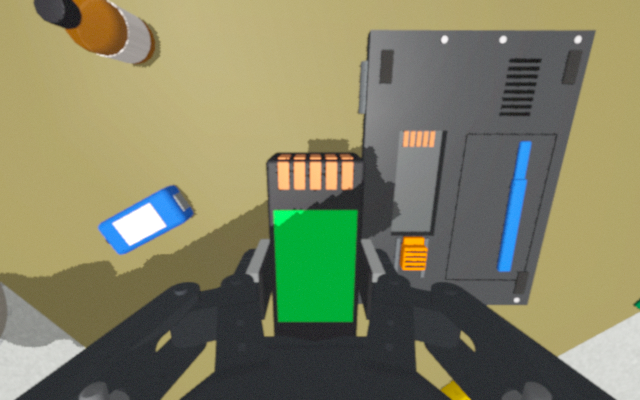

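The well is at (418,182) with contacts at the top (419,138), the latch is at (413,255), and the held pack's contacts at (316,173) face the same way as the well's.

Run:
```python
from h import *
im,d,c=load('wrist'); H,S,V=cv2.split(cv2.cvtColor(im,cv2.COLOR_RGB2HSV)); P=cloud(d,c)
th=np.radians(50.7); ex=np.array([np.sin(th),-np.cos(th)]); ey=np.array([np.cos(th),np.sin(th)])
w0=np.array([.5837,-.286])
def samp(z,xs,ys):
    X=np.array([[*(w0+x*ex+y*ey),z] for x,y in zip(xs,ys)]); return cv2.remap(V.astype(np.float32),proj(X,c).astype(np.float32).reshape(-1,1,2),None,cv2.INTER_LINEAR).ravel()
g=np.arange(-.036,.0361,.001); l=np.arange(-.072,.0721,.001)
for z in(.012,.024):
    px=np.mean([samp(z,g,0*g+y) for y in np.arange(-.03,.031,.005)],0); py=np.mean([samp(z,0*l+x,l) for x in np.arange(-.012,.013,.004)],0)
    print(z,'x:',px.astype(int).tolist()); print('  y(-72..-48):',py[:25].astype(int).tolist(),' y(45..72):',py[117:].astype(int).tolist())
m=(H<25)&(S>60)&(V>100); m[:,:395]=0; m[:120]=0; m[155:]=0; m[:,445:]=0
v,u=np.nonzero(m); w=onplane(np.c_[u,v],.012,c)[:,:2]-w0; print('contacts lap x,y range mm',np.percentile(w@ex,[1,50,99])*1e3,np.percentile(w@ey,[1,50,99])*1e3)
m=(H<25)&(S>150)&(V>100); m[:,:395]=0; m[:232]=0; m[280:]=0; m[:,435:]=0
t=m&(np.abs(P[...,2]-.0405)<.004); w=P[t][:,:2]-w0; print('latch top',t.sum(),np.percentile(w@ex,[2,50,98])*1e3,np.percentile(w@ey,[2,50,98])*1e3)
# laptop outline edge angle via long left edge
# pack
o=r.get_obs()['tcp_pos'][:2]
gm=(H>45)&(H<85)&(S>80)&(np.hypot(P[...,0]-o[0],P[...,1]-o[1])<.09)&(P[...,2]>.17); zt=np.median(P[gm][:,2]); print('pack top z',zt, 'gr z front/back',[np.median(P[gm&(np.arange(400)[:,None]*np.ones((1,640))>a)&(np.arange(400)[:,None]<a+25)][:,2]).round(4) for a in (212,290)])
v,u=np.nonzero(gm); w=onplane(np.c_[u,v],zt,c)[:,:2]-o; print('label rel tcp',np.percentile(w@ex,[1,50,99])*1e3,np.percentile(w@ey,[1,50,99])*1e3, cv2.minAreaRect(w.astype(np.float32)*1000))
k=(H<25)&(S>60)&(V>120); k[:150]=0;k[195:]=0;k[:,:260]=0;k[:,370:]=0
v,u=np.nonzero(k&(np.abs(P[...,2]-zt)<.004)); w=onplane(np.c_[u,v],zt,c)[:,:2]-o; print('contacts rel tcp',np.percentile(w@ex,[1,50,99])*1e3,np.percentile(w@ey,[1,50,99])*1e3)
```

```text
0.012 x: [87, 87, 88, 89, 90, 90, 90, 89, 88, 89, 89, 89, 89, 90, 96, 107, 120, 128, 131, 133, 135, 136, 136, 137, 137, 136, 136, 136, 136, 135, 135, 135, 135, 135, 135, 134, 134, 134, 133, 134, 133, 133, 133, 132, 133, 132, 132, 132, 132, 132, 132, 132, 131, 131, 131, 131, 130, 130, 130, 127, 115, 90, 63, 48, 48, 57, 73, 90, 98, 100, 99, 100, 99]
  y(-72..-48): [214, 212, 204, 179, 146, 110, 74, 58, 52, 55, 68, 92, 112, 123, 127, 127, 128, 128, 129, 129, 128, 129, 129, 129, 129]  y(45..72): [231, 231, 231, 230, 230, 230, 231, 232, 227, 198, 152, 121, 114, 114, 113, 114, 114, 114, 114, 114, 113, 113, 114, 114, 114, 114, 115, 115]
0.024 x: [86, 87, 87, 86, 86, 86, 86, 86, 86, 86, 88, 96, 110, 122, 127, 129, 130, 132, 133, 134, 135, 136, 135, 135, 135, 135, 135, 135, 135, 134, 134, 134, 134, 134, 134, 133, 133, 133, 133, 132, 132, 132, 132, 132, 131, 131, 131, 131, 130, 130, 131, 130, 130, 129, 126, 114, 88, 61, 48, 49, 59, 77, 93, 98, 99, 99, 100, 99, 99, 99, 99, 98, 98]
  y(-72..-48): [223, 230, 231, 232, 232, 232, 231, 224, 202, 165, 120, 80, 59, 52, 55, 67, 93, 114, 124, 127, 127, 128, 128, 128, 128]  y(45..72): [229, 229, 230, 230, 230, 229, 229, 231, 230, 215, 178, 136, 114, 113, 112, 112, 112, 113, 113, 113, 112, 112, 112, 112, 113, 113, 113, 113]
contacts lap x,y range mm [-15.82640875   1.10248249  17.95166226] [38.23825855 46.73723611 55.10492731]
latch top 536 [-11.96619828  -0.32543883  12.17369961] [-95.25589559 -81.48034757 -69.03426786]
pack top z 0.20546646501303115 gr z front/back [np.float64(0.2055), np.float64(0.2054)]
label rel tcp [-18.80645269   0.51688549  19.76873015] [-30.71270663   1.81609959  29.17318592] ((-0.19180965423583984, -0.9273414611816406), (60.97100830078125, 39.53826141357422), 50.737850189208984)
contacts rel tcp [-16.07248726   0.46694153  17.01259887] [38.52401573 45.74206433 53.17008154]
```

>>> servo_tool(
  turn=[
    [0,0,0],
    [0,0,0],
    [0,0,0],
    [0,0,0],
    [0,0,0],
    [0,0,0],
    [0,0,0],
    [0,0,0],
  ],
  slide=[
    [0.8,-0.7,0],
    [1.9,-1.6,-0.3],
    [2.85,-2.35,-1],
    [2.85,-2.35,-2],
    [2.85,-2.35,-3],
    [2.85,-2.35,-4],
    [2.85,-2.35,-4.6],
    [2.85,-2.35,-4.6],
  ],
  hand=[0.3,0.3,0.3,0.3,0.3,0.3,0.3,0.3],
)

```text
clock: 15.62
tcp_pos: [0.5829, -0.2867, 0.0114]
orientation: [-2.837, -1.344, 0.003]
contact_force: [-0.3, 0.7, -1.7]
grip_width: 0.0433
gripper_force: 51.3
```

>>> servo_tool(
  turn=[
    [0,0,0],
    [0,0,0],
  ],
  slide=[
    [0,0,0],
    [0,0,0],
  ],
  hand=[0.3,0.3],
)

```text
clock: 15.88
tcp_pos: [0.5848, -0.2878, 0.0141]
orientation: [2.838, 1.343, 0.003]
contact_force: [0.5, 0.4, -1.4]
grip_width: 0.0432
gripper_force: 51.3
```

Run:
```python
from h import *
o=r.get_obs();print(o['clock'],o['tcp_pos'],o['orientation'].round(3),o['contact_force'].round(1))
im=grab('wrist')[0]; s=grab('scene')[0]
W=np.zeros((600,800,3),np.uint8); W[:400,:500]=cv2.resize(im[80:400,100:500],(500,400)); W[:300,500:800]=cv2.resize(s[255:355,250:350],(300,300))
cv2.imwrite('pics/c5.png',W[:400,:,::-1])
```

```text
15.875 [ 0.58478771 -0.28784009  0.0141095 ] [2.838 1.343 0.003] [ 0.5  0.4 -1.4]
```

View pics/c5.png

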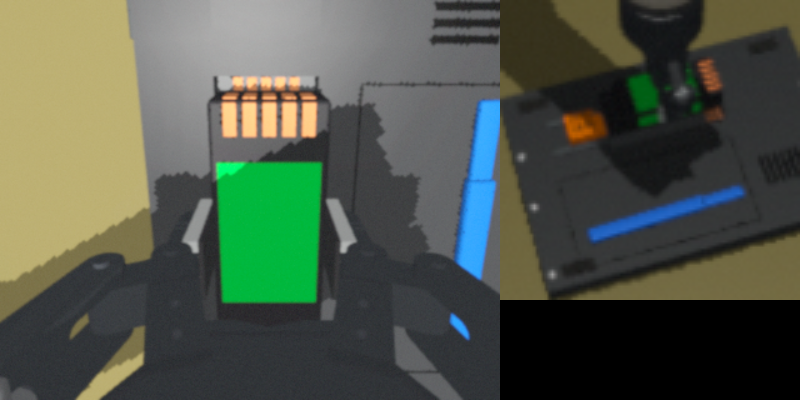

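The crop shows the pack just over the well with contacts to contacts. It sits about 2 mm too far toward the laptop's +x, which matches the TCP reading, so I'll correct that and lower.

>>> servo_tool(
  turn=[
    [0,0,0],
    [0,0,0],
    [0,0,0],
    [0,0,0],
  ],
  slide=[
    [-0.05,0.04,-0.2],
    [-0.05,0.04,-0.4],
    [-0.05,0.04,-0.4],
    [-0.05,0.04,-0.4],
  ],
  hand=[0.3,0.3,0.3,0.3],
)

```text
clock: 16.48
tcp_pos: [0.5823, -0.2862, 0.0006]
orientation: [-2.84, -1.344, 0.0]
contact_force: [-0.1, 0.7, -1.7]
grip_width: 0.043
gripper_force: 51.3
```

```bash
cat > rel.py <<'E'
from h import *
for _ in range(2):
    o=r.get_obs(); print(o['clock'],o['tcp_pos'].round(4),o['orientation'].round(3),o['contact_force'].round(1),o['grip_width'].round(4))
    im,d,c=grab('wrist')
H,S,V=cv2.split(cv2.cvtColor(im,cv2.COLOR_RGB2HSV)); P=cloud(d,c); t=o['tcp_pos']
th=np.radians(50.7); ex=np.array([np.sin(th),-np.cos(th)]); ey=np.array([np.cos(th),np.sin(th)]); w0=np.array([.5824,-.2885])
g=(H>45)&(H<85)&(S>80)&(np.hypot(P[...,0]-t[0],P[...,1]-t[1])<.08); zt=np.median(P[g][:,2]); print('pack top z',zt,'-tcp',zt-t[2])
v,u=np.nonzero(g); w=onplane(np.c_[u,v],zt,c)[:,:2]-w0; print('label rel well',np.percentile(w@ex,[1,99])*1e3,np.percentile(w@ey,[1,99])*1e3)
k=(H<25)&(S>60)&(V>90)
for nm,lo,hi,z in(('pack cont',zt-.004,zt+.004,zt),('well cont',.006,.019,.012)):
    m=k&(P[...,2]>lo)&(P[...,2]<hi)&(np.hypot(P[...,0]-t[0]-.03,P[...,1]-t[1]-.04)<.04); v,u=np.nonzero(m)
    if len(u)>10: w=onplane(np.c_[u,v],z,c)[:,:2]-w0; print(nm,len(u),np.percentile(w@ex,[1,50,99])*1e3,np.percentile(w@ey,[1,50,99])*1e3)
E
python3 rel.py
```

```text
Traceback (most recent call last):
  File "rel.py", line 3, in <module>
    o=r.get_obs(); print(o['clock'],o['tcp_pos'].round(4),o['orientation'].round(3),o['contact_force'].round(1),o['grip_width'].round(4))
                                                                                                                ^^^^^^^^^^^^^^^^^^^^^
AttributeError: 'float' object has no attribute 'round'
```

```bash
sed -i "s/o\['grip_width'\].round(4)/round(o['grip_width'],4)/" rel.py; python3 rel.py
```

```text
16.475 [ 0.5823 -0.2862  0.0006] [-2.84  -1.344  0.   ] [-0.1  0.7 -1.7] 0.043
16.525 [ 0.5824 -0.2863  0.0007] [2.84  1.344 0.   ] [-0.4 -0.8 -0.6] 0.0431
pack top z 0.05615316284389227 -tcp 0.05544582452149557
label rel well [-20.24551124  18.32857319] [-28.89958316  30.96516175]
pack cont 2113 [-17.45058729  -0.82663874  15.65767446] [40.33157349 47.5744297  54.99802302]
well cont 453 [-15.89438825   0.31916338  17.04221469] [51.78461805 54.11174315 56.95663768]
```

>>> servo_tool(
  turn=[
    [0,0,0],
    [0,0,0],
    [0,0,0],
    [0,0,0],
    [0,0,0],
  ],
  slide=[
    [0.03,-0.02,0],
    [0.03,-0.02,-0.1],
    [0.03,-0.02,-0.2],
    [0.03,-0.02,-0.3],
    [0.03,-0.02,-0.3],
  ],
  hand=[0.3,0.3,0.3,0.3,0.3],
)

```text
clock: 17.2
tcp_pos: [0.5829, -0.2867, -0.0087]
orientation: [-2.839, -1.344, 0.001]
contact_force: [-0.9, 0.1, -1.5]
grip_width: 0.0426
gripper_force: 51.3
```

The pack has entered the well with no contact force.

>>> servo_tool(
  turn=[
    [0,0,0],
    [0,0,0],
    [0,0,0],
    [0,0,0],
  ],
  slide=[
    [0,0,-0.1],
    [0,0,-0.2],
    [0,0,-0.25],
    [0,0,-0.25],
  ],
  hand=[0.3,0.3,0.3,0.3],
)

```text
clock: 17.7
tcp_pos: [0.5831, -0.2868, -0.0154]
orientation: [-2.84, -1.344, 0.0]
contact_force: [-2.6, 0.2, 3.9]
grip_width: 0.043
gripper_force: 52.0
```

```bash
python3 rel.py
```

```text
17.7 [ 0.5831 -0.2868 -0.0154] [-2.84  -1.344  0.   ] [-2.6  0.2  3.9] 0.043
17.75 [ 0.583  -0.2868 -0.0154] [-2.84  -1.344  0.   ] [-2.  -0.1  5.5] 0.043
pack top z 0.040092978880996596 -tcp 0.05546820646777397
label rel well [-19.41191901  19.18275645] [-28.8332765   31.02729762]
pack cont 2105 [-16.52915798   0.03325942  16.50806825] [40.39483872 47.63797663 55.05595598]
well cont 395 [-16.17507521   0.53842734  16.79052959] [53.26324645 54.85573574 56.92571085]
```

The pack top is at z = 0.040, so it is seated flat. I'll release, rise, and shut the fingers behind the latch.

>>> servo_tool(
  turn=[
    [0,0,0],
    [0,0,0],
    [0,0,0],
    [0,0,0],
    [0,0,0],
    [0,0,0],
    [0,0,0],
    [0,0,0],
  ],
  slide=[
    [0,0,0.03],
    [0,0,0.06],
    [0,0,0.06],
    [0,0,0.5],
    [0,0,1.2],
    [0,0,2.2],
    [0,0,3],
    [0,0,3],
  ],
  hand=[0.6,0.7,0.7,0.7,0.7,0.7,0.7,0.7],
)

```text
clock: 18.8
tcp_pos: [0.5854, -0.2877, 0.078]
orientation: [2.836, 1.342, 0.006]
contact_force: [1.1, -0.1, -0.4]
grip_width: 0.0598
gripper_force: 0.0
```

>>> servo_tool(
  turn=[
    [0,0,0],
    [0,0,0],
    [0,0,0],
    [0,0,0],
    [0,0,0],
    [0,0,0],
  ],
  slide=[
    [-0.5,-0.6,0],
    [-1.2,-1.5,0],
    [-2,-2.5,0],
    [-2.5,-3.1,0],
    [-2.5,-3.1,0],
    [-2.5,-3.1,0],
  ],
  hand=[0,0,0,0,0,0],
)

```text
clock: 19.55
tcp_pos: [0.508, -0.3792, 0.0736]
orientation: [-2.838, -1.344, -0.0]
contact_force: [-0.1, 0.9, 1.1]
grip_width: -0.0003
gripper_force: 0.0
```

```bash
cat > lat.py <<'E'
from h import *
o=r.get_obs(); t=o['tcp_pos']; print(o['clock'],t.round(4),o['contact_force'].round(1),round(o['grip_width'],4))
th=np.radians(50.7); ex=np.array([np.sin(th),-np.cos(th)]); ey=np.array([np.cos(th),np.sin(th)]); w0=np.array([.5824,-.2885])
print('tcp lap',(t[:2]-w0)@ex*1e3,(t[:2]-w0)@ey*1e3)
for n in('wrist','scene','side'):
    im,d,c=grab(n); H,S,V=cv2.split(cv2.cvtColor(im,cv2.COLOR_RGB2HSV)); P=cloud(d,c); L=(P[...,:2]-w0)
    x=L@ex; y=L@ey
    m=(H<25)&(S>150)&(V>90)&(np.abs(P[...,2]-.0405)<.005)&(np.abs(x)<.03)&(y<-.04)&(y>-.11)
    if m.sum()>10: print(n,'latch',m.sum(),np.percentile(x[m],[2,50,98])*1e3,np.percentile(y[m],[2,50,98])*1e3)
    g=(H>45)&(H<85)&(S>80)&(np.abs(x)<.04)&(np.abs(y)<.07)
    if g.sum()>10:
        g2=g&(P[...,2]>np.median(P[g][:,2])-.004); print(n,'label',g.sum(),'z',np.median(P[g2][:,2]),np.percentile(x[g2],[2,98])*1e3,np.percentile(y[g2],[2,98])*1e3,'z ends',np.median(P[g2&(y>.02)][:,2]),np.median(P[g2&(y<-.02)][:,2]))
    k=(V<60)&(np.hypot(P[...,0]-t[0],P[...,1]-t[1])<.03)&(P[...,2]>t[2]+.03)&(P[...,2]<t[2]+.1)
    if k.sum()>10: print(n,'tip z-tcp',(np.sort(P[k][:,2])[:8]-t[2]).round(4))
E
python3 lat.py
```

```text
19.55 [ 0.508  -0.3792  0.0736] [-0.1  0.9  1.1] -0.0003
tcp lap -0.1418672394042498 -117.29845655026473
wrist latch 1024 [-12.2846693    0.33524528  12.18962528] [-93.84202337 -80.01454066 -66.3233586 ]
wrist label 5516 z 0.0400136533802475 [-19.18690443  19.73480789] [-28.6244971   23.12583158] z ends 0.0399555374268218 0.040091351358109054
wrist tip z-tcp [0.042  0.0422 0.043  0.0436 0.0443 0.0443 0.0452 0.0452]
scene latch 70 [-13.59995668   0.61889785  13.277236  ] [-92.86670702 -80.32470937 -68.93890339]
scene label 398 z 0.04096814142469729 [-23.47592866  20.41742953] [-30.30133617  32.90870685] z ends 0.04124447182623703 0.04093528018493872
scene tip z-tcp [0.0454 0.0457 0.0581 0.072  0.0833 0.0837 0.0853 0.0867]
side latch 33 [-15.48594135  -3.88514989  10.27138968] [-89.4271442  -73.24021301 -59.96286501]
side label 194 z 0.04069662137638277 [-26.50797243  20.6238857 ] [-28.24280411  35.09751347] z ends 0.04075088565542628 0.0409298246497138
side tip z-tcp [0.0417 0.0494 0.0496 0.0535 0.0536 0.0556 0.057  0.0573]
```

>>> servo_tool(
  turn=[
    [0,0,0],
    [0,0,0],
    [0,0,0],
    [0,0,0],
    [0,0,0],
    [0,0,0],
    [0,0,0],
  ],
  slide=[
    [0,0,-0.8],
    [0,0,-1.8],
    [0,0,-2.5],
    [0,0,-2.8],
    [0,0,-2.8],
    [0.13,0.16,-2.8],
    [0.19,0.23,-2.8],
  ],
  hand=[0,0,0,0,0,0,0],
)

```text
clock: 20.58
tcp_pos: [0.5152, -0.3726, -0.0088]
orientation: [2.838, 1.344, 0.002]
contact_force: [-0.3, 0.9, -1.0]
grip_width: 0.0
gripper_force: 0.0
```

>>> servo_tool(
  turn=[
    [0,0,0],
    [0,0,0],
    [0,0,0],
    [0,0,0],
    [0,0,0],
  ],
  slide=[
    [0.06,0.08,0],
    [0.13,0.15,0],
    [0.19,0.23,0],
    [0.25,0.31,0],
    [0.25,0.31,0],
  ],
  hand=[0,0,0,0,0],
)

```text
clock: 21.2
tcp_pos: [0.5218, -0.3633, -0.0098]
orientation: [2.839, 1.344, 0.001]
contact_force: [-0.1, 0.7, 0.4]
grip_width: 0.0003
gripper_force: 0.1
```

```bash
python3 lat.py
```

```text
21.2 [ 0.5218 -0.3633 -0.0098] [-0.1  0.7  0.4] 0.0003
tcp lap 0.47954341302413006 -96.275446925973
wrist latch 2363 [-12.28077793   0.11991175  12.35854522] [-84.95841135 -70.84694302 -58.44665509]
wrist label 11774 z 0.040066085176284294 [-18.81035582  18.7181345 ] [-28.17961528  16.62030761] z ends nan 0.04007082659884207
wrist tip z-tcp [0.0313 0.0314 0.0314 0.0315 0.0315 0.0316 0.0316 0.0317]
scene latch 32 [-17.01084444  -0.7344315   12.18880031] [-73.66270402 -64.95189858 -56.82320945]
scene label 401 z 0.040988142657200674 [-23.79508146  20.28514939] [-30.2900083   33.00334267] z ends 0.041770574451695505 0.041246666821369904
scene tip z-tcp [0.03   0.0303 0.0304 0.0304 0.0305 0.0307 0.031  0.0311]
side latch 24 [-15.86167157  -8.33628587   7.84698739] [-79.94249744 -59.91498696 -54.66202482]
side label 192 z 0.041115332929118134 [-25.82923969  20.11065405] [-27.91610716  34.01179929] z ends 0.04185865674588473 0.040601430819231024
side tip z-tcp [0.0306 0.0309 0.0311 0.0319 0.0322 0.0325 0.0326 0.0332]
  return _methods._mean(a, axis=axis, dtype=dtype,
  ret = ret.dtype.type(ret / rcount)
```

>>> servo_tool(
  turn=[
    [0,0,0],
    [0,0,0],
    [0,0,0],
    [0,0,0],
  ],
  slide=[
    [0.03,0.04,0],
    [0.06,0.08,0],
    [0.08,0.1,0],
    [0.08,0.1,0],
  ],
  hand=[0,0,0,0],
)

```text
clock: 21.85
tcp_pos: [0.5237, -0.3605, -0.0099]
orientation: [-2.839, -1.344, 0.0]
contact_force: [-1.3, -0.9, -1.3]
grip_width: 0.0001
gripper_force: 0.6
```

```bash
python3 lat.py 2>/dev/null | head -3
```

```text
21.85 [ 0.5237 -0.3605 -0.0099] [-1.3 -0.9 -1.3] 0.0001
tcp lap 0.12671544830079118 -92.90949962329078
wrist latch 2373 [-12.24713075   0.19613938  12.38685387] [-81.76524428 -67.70245772 -55.1032574 ]
```

>>> servo_tool(
  turn=[
    [0,0,0],
    [0,0,0],
    [0,0,0],
    [0,0,0],
  ],
  slide=[
    [0.03,0.03,0],
    [0.05,0.07,0],
    [0.05,0.07,0],
    [0.05,0.07,0],
  ],
  hand=[0,0,0,0],
)

```text
clock: 22.5
tcp_pos: [0.5236, -0.3605, -0.0099]
orientation: [2.84, 1.341, -0.004]
contact_force: [-4.3, -4.7, -0.0]
grip_width: 0.0
gripper_force: 3.1
```

```bash
python3 lat.py 2>/dev/null | head -3
```

```text
22.5 [ 0.5236 -0.3605 -0.0099] [-4.3 -4.7 -0. ] 0.0
tcp lap 0.09100717667403513 -92.9210849221679
wrist latch 2335 [-12.25969645   0.20245348  12.39521013] [-81.77460128 -67.65846814 -55.03991995]
```

The latch did not move further and the force rose to 6.4 N, so it is at its closed stop. I'll back off and rise.

>>> servo_tool(
  turn=[
    [0,0,0],
    [0,0,0],
    [0,0,0],
    [0,0,0],
    [0,0,0],
    [0,0,0],
    [0,0,0],
    [0,0,0],
  ],
  slide=[
    [-0.15,-0.2,0],
    [-0.35,-0.43,0],
    [-0.35,-0.43,0.5],
    [-0.35,-0.43,1.5],
    [-0.35,-0.43,3],
    [-0.35,-0.43,5],
    [-0.35,-0.43,6],
    [-0.35,-0.43,6],
  ],
  hand=[0,0,0,0,0,0,0,0],
)

```text
clock: 23.65
tcp_pos: [0.5171, -0.3721, 0.1748]
orientation: [2.834, 1.342, 0.007]
contact_force: [0.1, 0.3, -1.0]
grip_width: -0.0001
gripper_force: 0.0
```

```bash
python3 lat.py 2>/dev/null
python3 - <<'E'
from h import *
for n in('scene','side'):
    im,d,c=load(n); P=cloud(d,c)
    sel=(P[...,2]>.07)&(P[...,2]<.2)&(P[...,0]>.3)&(P[...,0]<.5)&(np.abs(P[...,1])<.6)&(P[...,1]>-.1)
    nl,lab,st,_=cv2.connectedComponentsWithStats(sel.astype(np.uint8))
    for i in range(1,nl):
        if st[i,4]>25: print(n,st[i],np.median(P[lab==i],0).round(3),P[lab==i].max(0).round(3))
E
```

```text
23.65 [ 0.5171 -0.3721  0.1748] [ 0.1  0.3 -1. ] -0.0001
tcp lap 2.4860014918769058 -106.05592579721491
wrist latch 519 [-12.30561275   0.6689649   12.52719795] [-82.23240232 -69.09466304 -55.63461776]
wrist label 2714 z 0.04009646110137053 [-19.85637509  20.01302226] [-28.20577175  30.4663189 ] z ends 0.040085035498101246 0.040127964585244
wrist tip z-tcp [0.0433 0.0444 0.0444 0.0444 0.0445 0.0447 0.0448 0.0451]
scene latch 73 [-14.71624656  -0.63425273  11.01461899] [-81.46836651 -68.14712895 -55.00407112]
scene label 402 z 0.04077789209201732 [-23.23566502  20.73077868] [-30.80263015  32.90898802] z ends 0.04038706329881235 0.040799728444657256
scene tip z-tcp [0.039  0.0414 0.0432 0.0447 0.045  0.0489 0.0491 0.0491]
side latch 40 [-15.95131367  -5.04862821  10.42898236] [-80.00950354 -61.19313225 -48.64010271]
side label 194 z 0.040886708395926216 [-26.22775192  20.28938544] [-30.78367439  34.32921042] z ends 0.04157593460568954 0.04002142700517762
side tip z-tcp [0.037  0.0385 0.0449 0.0449 0.0463 0.0465 0.0477 0.0479]
scene [354  99  15  32 358] [0.376 0.395 0.132] [0.398 0.432 0.193]
scene [315 190  11  14  94] [0.447 0.006 0.084] [0.46  0.023 0.108]
side [307 213  12  13 102] [0.446 0.02  0.083] [0.462 0.033 0.105]
side [321 311  22  37 674] [0.372 0.428 0.15 ] [0.398 0.44  0.194]
side [282 322   4   9  26] [0.495 0.392 0.084] [0.499 0.397 0.094]
```

The latch is closed with its centre at −69 mm, the pack is seated at z = 0.040, and the can and bottle still stand where they were, so I'm handing in.

```bash
python3 -c "
from bench import r
print(r.hand_in())"
```

```text
the job is handed in; nothing more can be done
None
```

The job is handed in at 23.7 s on the robot clock: the green pack is seated flat in the well, contacts to contacts, with the latch pushed to its closed stop and the arm clear of everything.

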